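# Load the grinder change-over kit, tall part last

## Robot

A 7-joint arm with a two-finger parallel gripper is mounted at the origin on the work surface. World frame = base frame: x ahead of the robot, y to its left, z up, the work surface at z = 0. Lengths are in m, angles in rad, forces in N, time in s.
With the tool pointing down it reaches from about 0.4 to 0.85 m from the base axis. Payload 10.4 kg.
Tool frame: the origin (TCP) lies between the finger pads; the fingertips stand 14 mm ahead of it and the grasp point (between the pads) lies 5 mm behind it; z points along the fingers, y is the line along which they close (so a half turn about z gives the same grasp; the last joint's range is limited). The gripper opens to 85 mm and grips with 20 to 120 N. Pads are 22 mm wide; open, the fingers measure 114 mm over their backs; the gripper's body (76 mm by 85 mm) begins 54 mm behind the grasp point. The pads swing forward as they close: fully open they stand 13 mm farther back than shut.
Start: joints at [1.31, 0.332, -0.065, 1.46, 0.022, 1.35, -0.088], TCP at [0.147, -0.607, 0.245] pointing down, gripper open.
Joint ranges: [-2.6, 2.6], [-0.5, 2.12], [-1.47, 1.34], [0.16, 2.42], [-1.27, 4.41], [0.06, 2.06], [-2.6, 2.6]. Speed limits (rad/s): [2.22, 2.22, 2.79, 2.79, 3.14, 3.14, 3.14].

## Interface

Orientations are given as a unit quaternion [x, y, z, w].
In Python, from plant import manip gives the robot as it stands.
- The arm moves only by the shell command python3 inch.py 'ROWS' [FORCE]. ROWS is a JSON list of rows, 1 to 8 of them, each of 5 numbers: dx, dy, dz in m, then a turn about the tool's z in rad, then the finger opening in m; each row shifts and turns the commanded pose from where the row before left it, along the tool's axes as they then stand; what a row does not reach is not made up. A row lasts 1/10 s, in which the tool goes at most 0.05 m and 0.15 rad, less where a joint would pass 70% of its speed; a pose out of reach is approached as far as the arm can. The fingers move at their own pace and stop on an object; FORCE is the grip in N (left out, the last holds). Time passes only in rows, so rows that do not move let the fingers close. It prints the time, the measured TCP pose, the force, the opening and the grip force at its end. Input that does not fit is refused with a message, and nothing moves.
- manip.get_state(): the state, without advancing time (a new reading comes with each control period).
- manip.camera(name): name is "scene" or "top" or "wrist"; returns a dict with "img" (400x640x3 uint8, red, green, blue), "intrinsics" (3x3 intrinsics, pixels), "R" (3x3) and "t" (3): a world point X has camera coordinates R X + t. Camera axes: x right, y down, z forward; pixel columns grow to the right and rows downward; lengths in m; the calibration is good to about 2 mm. A picture is of the moment at which its call begins. There is no depth.
- manip.finish_job(): hands the job in; it is judged then, once.
The state is a dict: "time": time; "joint_pos": joint angles; "dq": joint speeds; "joint_torque": joint torques, N m; "ee_pos": TCP position; "tool_rot": TCP orientation; "ft_force": force on the tool from outside, world axes, zero at the start; "ft_torque": the same for the moment, N m; "grip_width": finger opening in m; "gripper_force": force on a finger pad.
Only numpy, scipy, OpenCV 4.12 (cv2) and the standard library are available. Lean on these libraries where they do the work, as an engineer would, in place of code of your own. Each camera call takes 0.05 s, during which the arm holds its last target. There are 200 camera calls.

## Task

Load the wheel change-over kit into the black tray, each part fully down and level in the pocket made for it: first the flat cover, then the square-flanged bearing housing, and last of all the tall wheel arbor, lifted out of its leaning rest and stood upright on its flange in the middle pocket, so that it never blocks the others. Set the parts down rather than dropping them, let go of each, and leave the other things on the bench where they are.

Things in the scene. Friction and masses are not known exactly. Their poses are not given: they have to be found in the camera images.
- tray: Kit tray fixed to the bench: grey 6 mm floor with a black insert, 250 (x) x 150 (y) mm, insert top 18 mm above the bench. Three 12 mm deep pockets in a row along its x axis. Origin: centre of its underside, on the bench; z up. It may stand on either side of the bench.
- cover_pocket (a point): Centre of the floor (6 mm above the bench) of the oblong pocket, 68 mm along tray x by 124 mm along tray y, at tray x = -80 mm. Takes the cover with its long side along tray y, 4 mm play each side.
- arbor_pocket (a point): Centre of the floor (6 mm above the bench) of the middle pocket, 72 x 72 mm, at tray x = 0. Takes the arbor's 64 mm flange, 4 mm play each side.
- housing_pocket (a point): Centre of the floor (6 mm above the bench) of the square pocket, 77 x 77 mm, at tray x = +80 mm. Takes the housing's square flange, sides parallel to the tray's, 3.5 mm play each side.
- cover: Aluminium guard cover, loose on the bench: plate 116 (x) x 60 (y) x 10 mm thick with a central upright grip rib 60 mm long (along x), 14 mm wide (along y), from 10 to 36 mm high. 0.15 to 0.3 kg. Origin: centre of the underside; x along the plate, z up. Either end of it may face either way in the pocket.
- housing: Steel bearing housing, loose on the bench, upright: square flange 70 x 70 x 12 mm (sides along x and y) with a barrel 50 mm in diameter standing on it from 12 to 72 mm high. 0.42 to 0.78 kg. Origin: centre of the underside; z up. Any quarter turn will do in the pocket.
- arbor: Tall round steel wheel arbor, 168 mm along its z: foot flange 64 mm diameter, 12 mm thick; shaft 30 mm diameter to 105 mm; pale grinding wheel 84 mm diameter from 105 to 130 mm; bare spigot 26 mm diameter from 130 to 168 mm (grip here). 0.44 to 0.66 kg, balance point 78 mm up. Origin: centre of the flange's underside; z towards the spigot. Starts leaning 35 degrees in the rest.
- arbor_grip (a point): Point on the arbor's axis in the middle of the spigot, 154 mm from the flange's underside and 24 mm above the wheel's upper face; same axes as the arbor.
- rest: Grey steel leaning rest fixed to the bench, base 150 x 100 mm, on either side of the bench. Its ledge (9 mm lip on the low side) carries the arbor's flange at rest x = 50 mm, 40 mm up; a V yoke carries the shaft from below. The arbor leans 35 degrees from vertical towards rest -x, roughly to the robot. Lifted straight up by 100 mm it is clear of the rest. Origin: on the bench, z up.
- spray_can: blue spray can, 54 mm diameter, 150 mm tall. Bystander, to be left alone. Origin: centre of its underside.
- wrench: steel wrench, 170 mm long, lying flat. Bystander, to be left alone. Origin: centre of its underside.
- spacer: loose steel spacer ring, 70 mm outside, 32 mm bore, 22 mm high. Bystander, to be left alone. Origin: centre of its underside.
- screwdriver: screwdriver, 190 mm long, lying flat. Bystander, to be left alone. Origin: centre of its underside.
- calculator: black slab calculator, 130 x 80 x 14 mm. Bystander, to be left alone. Origin: centre of its underside.
- pot: open steel pot, 70 mm diameter, 80 mm tall. Bystander, to be left alone. Origin: centre of its underside.
- gauge_case: closed black gauge case, 90 x 220 x 30 mm. Bystander, to be left alone. Origin: centre of its underside.

How it is judged:
By the outcome, as a careful person would: the job done as asked, in the order asked, and still so for the second after the job is handed in, with the robot touching nothing.
It also fails if it takes over 69 s, if anything falls off the work surface, if the arm or the gripper's body presses on something with over 40 N, if the wrist force passes 120 N, or if a joint passes its speed limit or range.

## Working session

There is one attempt and no reset: what is moved stays moved. The work goes in short steps, Python scripts to look and compute and a shell command to move; the robot and the scene stay as the last step left them, time stands still between calls to the robot, and variables do not carry over. Pictures are saved under pics/ and viewed, at most 10 in all, crops included, and the job is handed in when it is done.

```bash
ls; mkdir -p pics; python3 - <<'E'
from plant import manip
import cv2,numpy as np
for n in ["top","scene"]:
    c=manip.camera(n); cv2.imwrite(f"pics/{n}0.png",c["img"][:,:,::-1]); print(n,c["intrinsics"],c["R"],c["t"])
print(manip.get_state())
E
```

```text
inch.py
pics
plant.py
top [[479.5058056    0.         324.02023673]
 [  0.         479.5058056  198.01080386]
 [  0.           0.           1.        ]] [[-0.01637639 -0.99964004 -0.02125114]
 [-0.99447181  0.0184891  -0.10336328]
 [ 0.10371899  0.01944095 -0.99441662]] [0.02308251 0.57967835 1.54562761]
scene [[364.05413952   0.         316.03971598]
 [  0.         364.05413952 200.32199984]
 [  0.           0.           1.        ]] [[ 0.22128494  0.9751136  -0.01365463]
 [ 0.72186307 -0.17319644 -0.67001246]
 [-0.6557032   0.1384069  -0.74222426]] [-0.13597999 -0.31503626  1.79582169]
{'time': 0.1, 'joint_pos': array([ 1.31040293,  0.33279988, -0.06470503,  1.46083961,  0.02161941,
        1.34990981, -0.0884939 ]), 'dq': array([-0.00016439, -0.00171824,  0.00010308, -0.0020139 , -0.0008699 ,
       -0.0002045 , -0.00088744]), 'joint_torque': array([ 1.42453478e-03, -6.26743484e+01,  4.91524476e-02, -3.92429602e+01,
        1.64207892e-02,  6.87199630e-03, -6.11678524e-05]), 'ee_pos': array([ 0.14714514, -0.60710919,  0.24460946]), 'tool_rot': array([ 9.92937899e-01,  1.18633601e-01, -1.11487869e-04, -6.20317081e-04]), 'ft_force': array([-0.53262499,  0.68727574, -0.19421675]), 'ft_torque': array([ 0.03750631, -0.06015654, -0.02926157]), 'gripper_force': 0.0, 'grip_width': 0.08531530503360905}
```

View pics/top0.png

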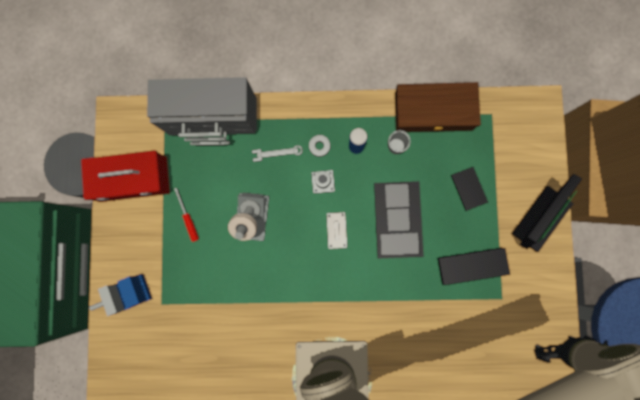

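View pics/scene0.png

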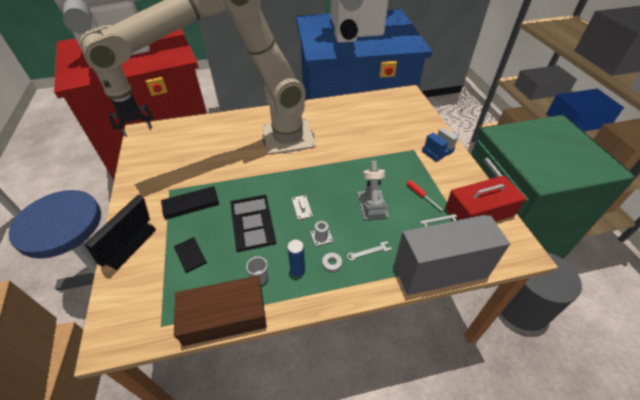

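The top view shows the tray at (398,220) with its oblong pocket nearest the robot. The cover is at (337,231), the housing at (322,181), and the arbor in its rest at (248,218), leaning towards the robot. I'll enlarge this for the pixel positions.

```bash
python3 - <<'E'
import cv2
a=cv2.imread("pics/top0.png")[165:270,220:430]
cv2.imwrite("pics/crop1.png",cv2.resize(a,None,fx=3.8,fy=3.8,interpolation=cv2.INTER_CUBIC))
E
```

```text
(no output)
```

View pics/crop1.png

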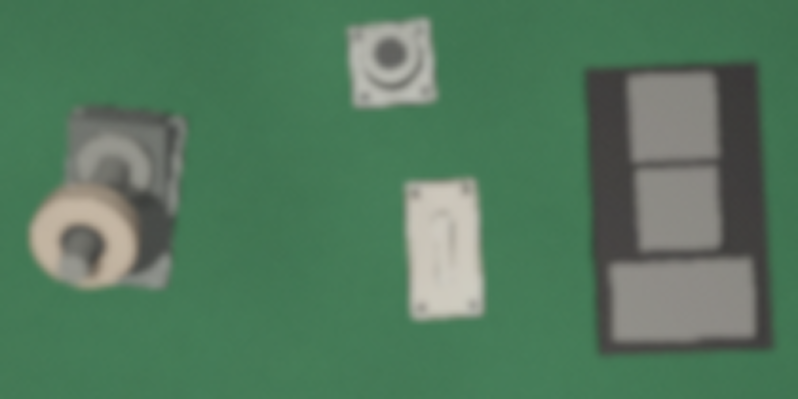

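The crop is 3.8x from (220,165). The tray's top corners are at (586,70), (757,63), (772,349) and (600,354). The cover's are at (406,183), (474,179), (483,315) and (412,319), and the housing flange's at (348,26), (429,20), (437,101) and (354,107). The spigot tip is near (72,268) and the arbor flange near (115,165).

```bash
cat > h.py <<'E'
import numpy as np, cv2
from plant import manip
from scipy.optimize import least_squares
from scipy.spatial.transform import Rotation as Ro
def proj(c,X):
    p=(np.asarray(X)@c["R"].T+c["t"])@c["intrinsics"].T
    return p[:,:2]/p[:,2:]
def ray(c,px,z):
    d=np.array([[*p,1] for p in np.atleast_2d(px)])@np.linalg.inv(c["intrinsics"]).T@c["R"]
    o=-c["R"].T@c["t"]
    return o+d*((z-o[2])/d[:,2])[:,None]
def rect(c,px,lx,ly,z,yaw0):
    """fit x,y,yaw of a lx x ly rectangle at height z to 4 corners (any order)"""
    P=ray(c,px,z)[:,:2]; c0=P.mean(0)
    B=np.array([[1,1],[1,-1],[-1,-1],[-1,1]])*[lx/2,ly/2]
    def m(v): a=v[2];return v[:2]+B@np.array([[np.cos(a),np.sin(a)],[-np.sin(a),np.cos(a)]])
    idx=[np.argmin(np.linalg.norm(m([*c0,yaw0])-p,axis=1)) for p in P]
    r=least_squares(lambda v:(m(v)[idx]-P).ravel(),[*c0,yaw0])
    return r.x, np.sqrt(np.mean(r.fun**2))
def save(n,img): cv2.imwrite(n,img[:,:,::-1])
E
python3 - <<'E'
from h import *
c=manip.camera("top")
f=lambda L:np.array(L)/3.8+[220-.37,165-.37]
print("tray",rect(c,f([(586,70),(757,63),(772,349),(600,354)]),.25,.15,.018,0.))
print("cover",rect(c,f([(406,183),(474,179),(483,315),(412,319)]),.116,.06,.010,0.))
print("housing",rect(c,f([(348,26),(429,20),(437,101),(354,107)]),.07,.07,.012,0.))
print("rest corners",ray(c,f([(70,107),(165,288),(185,118)]),0.0))
print("flange", ray(c,f([(115,160)]),.05),"tip",ray(c,f([(75,266)]),.04+.168*.82))
w=manip.camera("wrist"); s=manip.get_state()
R=Ro.from_quat(s["tool_rot"]).as_matrix()
print("wrist cam in tool", R.T@(-w["R"].T@w["t"]-s["ee_pos"]), w["R"]@R, w["intrinsics"])
E
```

```text
tray (array([ 0.50632943, -0.22949538,  0.01811463]), np.float64(0.0013817117436114147))
cover (array([ 0.47480366, -0.02582059,  0.03697983]), np.float64(0.0008997218335928727))
housing (array([0.63798474, 0.01651653, 0.06183021]), np.float64(0.0011284953215690626))
rest corners [[0.60621065 0.3027028  0.        ]
 [0.44502651 0.2188098  0.        ]
 [0.59449659 0.20059689 0.        ]]
flange [[0.55391472 0.25393797 0.05      ]] tip [[0.46013526 0.26285448 0.17776   ]]
wrist cam in tool [ 0.07294755 -0.00039526 -0.12754472] [[-5.42334139e-05  9.99999800e-01  6.30629542e-04]
 [-9.59290089e-01  1.26078466e-04 -2.82422572e-01]
 [-2.82422595e-01 -6.20273410e-04  9.59289890e-01]] [[327.85577373   0.         316.72848819]
 [  0.         327.85577373 195.89912207]
 [  0.           0.           1.        ]]
```

```bash
python3 inch.py '[[0.036,-0.0236,0,0,0.085],[0.0365,-0.0236,0,0,0.085],[0.0365,-0.0236,0,0,0.085],[0.0365,-0.0236,0,0,0.085],[0.0365,-0.0236,0,0,0.085],[0.0365,-0.0236,0,0,0.085],[0.0365,-0.0236,0,0,0.085],[0.0365,-0.0236,0,0,0.085]]' 60
python3 inch.py '[[0.0365,-0.0236,0,0,0.085],[0.0365,-0.0236,0,0,0.085],[0.0365,-0.0236,0,0.1,0.085],[0.0365,-0.0236,0,0.1,0.085],[0,0,0,0,0.085],[0,0,0,0,0.085]]'
python3 - <<'E'
from h import *
c=manip.camera("wrist"); save("pics/w1.png",c["img"]); np.savez("w1",**{k:c[k] for k in("intrinsics","R","t")}); s=manip.get_state(); print(s["joint_pos"],s["ft_force"])
print(proj(c,[[.506,-.2295,.018],[.475,-.026,.01],[.638,.0165,.012]]))
E
```

```text
time: 1.0
ee_pos: [0.3869, -0.3538, 0.2454]
tool_rot: [0.993, 0.119, -0.0, 0.0]
ft_force: [0.4, -1.0, 0.4]
grip_width: 0.0848
gripper_force: 0.0
time: 1.6
ee_pos: [0.5092, -0.2314, 0.245]
tool_rot: [1.0, 0.02, -0.0, -0.0]
ft_force: [-1.1, -1.1, -0.6]
grip_width: 0.0851
gripper_force: 0.0
[ 0.7086389   0.21638944 -0.41655104  1.62117661  0.09011545  1.32366084
 -1.25374643] [-0.56693418 -0.68593583  0.17229826]
[[315.66349954 171.00221654]
 [137.25764087 188.9692252 ]
 [ 74.76862473  30.42978962]]
```

View pics/w1.png

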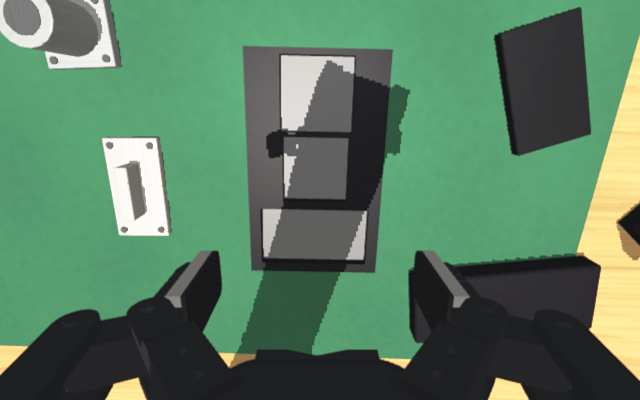

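The wrist view is sharp. The tray's top corners are at (244,47), (392,50), (376,272) and (251,271), the cover's at (103,138), (158,137), (170,235) and (119,236), and part of the housing is at (50,40).

```bash
python3 - <<'E'
from h import *
c=dict(np.load("w1.npz")); P=lambda L:np.array(L,float)
print("tray",rect(c,P([(244,47),(392,50),(376,272),(251,271)]),.25,.15,.018,0.))
print("coverpocket",rect(c,P([(262,208),(368,210),(365,262),(262,259)]),.068,.124,.018,0.))
print("cover",rect(c,P([(103,138),(158,137),(170,235),(119,236)]),.116,.06,.010,0.))
E
```

```text
tray (array([ 0.50618224, -0.22939883,  0.02137691]), np.float64(0.0010056229727313773))
coverpocket (array([ 0.42924497, -0.23092454,  0.01397197]), np.float64(0.0013142602231543607))
cover (array([ 0.47541514, -0.02665741,  0.0316591 ]), np.float64(0.0007651126650039985))
```

```bash
python3 inch.py '[[-0.0052,-0.0412,0.02,0,0.06],[-0.0052,-0.0412,0.02,0,0.06],[-0.0052,-0.0412,0.02,0,0.06],[-0.0052,-0.0412,0.02,0,0.06],[-0.005,-0.0412,0.02,0.007,0.06],[0,0,0.03,0,0.06],[0,0,0.03,0,0.06],[0,0,0,0,0.06]]'
python3 - <<'E'
from h import *
c=manip.camera("wrist"); save("pics/w2.png",c["img"]); np.savez("w2",**{k:c[k] for k in("intrinsics","R","t")}); s=manip.get_state(); print(s["ee_pos"],s["tool_rot"])
E
```

```text
time: 2.45
ee_pos: [0.4723, -0.0287, 0.0823]
tool_rot: [1.0, 0.015, -0.003, -0.0]
ft_force: [-0.1, 0.8, 0.8]
grip_width: 0.0603
gripper_force: 0.0
[ 0.4737593  -0.02859042  0.08443956] [ 9.99890237e-01  1.47233838e-02 -1.65306291e-03 -5.25465348e-05]
```

View pics/w2.png

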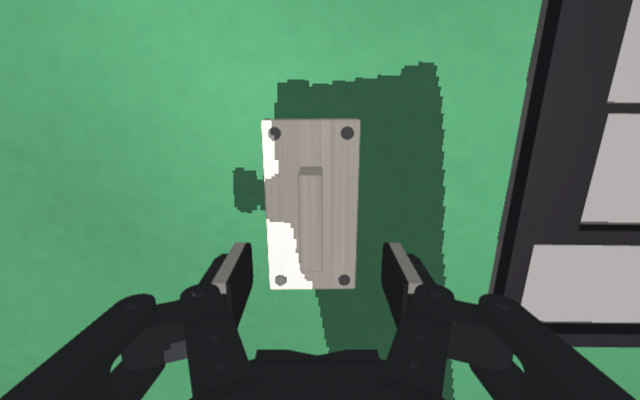

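The cover plate's corners are at (263,120), (359,120), (355,289) and (270,290), with the rib between the fingers.

```bash
python3 - <<'E'
from h import *
c=dict(np.load("w2.npz"))
v=rect(c,np.array([(263,120),(359,120),(355,289),(270,290)],float),.116,.06,.010,0.)
s=manip.get_state();R=Ro.from_quat(s["tool_rot"]).as_matrix()
print(v,s["ee_pos"],R.T@(np.array([*v[0][:2],.028])-s["ee_pos"]))
E
```

```text
(array([ 0.47532392, -0.02473062,  0.03403926]), np.float64(0.0008474489578574825)) [ 0.4737593  -0.02859042  0.08443956] [ 0.00186407 -0.00380338  0.0564343 ]
```

```bash
python3 inch.py '[[0.002,-0.003,0.02,0,0.06],[0,0,0.02,0,0.05],[0,0,0.0164,0,0.04],[0,0,0,0,0.0],[0,0,0,0,0.0],[0,0,0,0,0.0],[0,0,0,0,0.0]]' 60
```

```text
time: 3.2
ee_pos: [0.478, -0.0249, 0.0304]
tool_rot: [1.0, 0.015, 0.001, 0.0]
ft_force: [-2.5, -1.1, 6.9]
grip_width: 0.0125
gripper_force: 60.4
```

```bash
python3 inch.py '[[0,0,-0.02,0,0],[0,0,-0.025,0,0],[0,0,-0.025,0,0],[0,0,-0.03,0,0],[0.0,0.04,0,0,0],[0.0,0.04,0,0,0],[0.0,0.04,0,0,0],[0.0,0.04,0,0,0]]'
python3 inch.py '[[0,0,0,-0.142,0],[0,0,0,-0.142,0],[0,0,0,-0.142,0],[0,0,0,-0.142,0],[0,0,0,-0.142,0],[0,0,0,-0.142,0],[0,0,0,-0.142,0],[0,0,0,-0.142,0]]'
python3 inch.py '[[0,0,0,-0.142,0],[0,0,0,-0.142,0],[0,0,0,-0.14,0],[0,0,0,0,0],[0,0,0,0,0]]'
python3 - <<'E'
from h import *
c=manip.camera("wrist"); save("pics/w3.png",c["img"]); np.savez("w3",**{k:c[k] for k in("intrinsics","R","t")}); s=manip.get_state(); print(s["ee_pos"],s["joint_pos"])
E
```

```text
time: 4.0
ee_pos: [0.4819, -0.1859, 0.1298]
tool_rot: [1.0, 0.016, 0.001, 0.0]
ft_force: [0.6, -0.4, -1.6]
grip_width: 0.0126
gripper_force: 59.1
time: 4.8
ee_pos: [0.482, -0.1843, 0.1296]
tool_rot: [0.833, 0.553, 0.0, 0.0]
ft_force: [-0.2, -1.1, -1.5]
grip_width: 0.0125
gripper_force: 59.1
time: 5.3
ee_pos: [0.482, -0.1844, 0.1293]
tool_rot: [0.702, 0.713, 0.0, 0.0]
ft_force: [0.0, -0.9, -1.3]
grip_width: 0.0126
gripper_force: 59.1
[ 0.48198836 -0.1843524   0.12922125] [ 0.85111492  0.25716586 -0.64319676  1.85855602  0.17394165  1.08158736
  0.15749922]
```

View pics/w3.png

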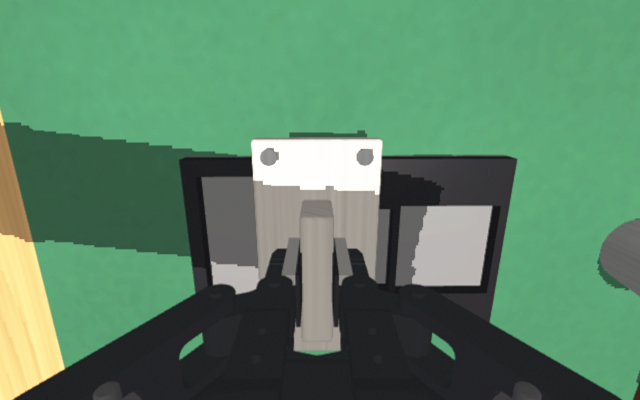

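The cover is held level over the tray. Its leading plate edge runs from (252,141) to (382,139), and the tray's +y edge corners are at (182,159) and (515,157).

```bash
python3 - <<'E'
from h import *
c=dict(np.load("w3.npz"));s=manip.get_state();R=Ro.from_quat(s["tool_rot"]).as_matrix();p=s["ee_pos"]
e=ray(c,[(252,141),(382,139)],p[2]-.0204)
print("edge in tool",(e-p)@R)
t=ray(c,[(182,159),(515,157)],.018);print(t,(t[1]-t[0]))
a=.020;T=np.array([.506,-.2295])+np.array([[np.cos(a),-np.sin(a)],[np.sin(a),np.cos(a)]])@[-.08,0]
print("yaw",np.arctan2(R[1,0],R[0,0]),"toPocket tool",R.T@(np.array([*T,.026+.0])-p))
print("tray +y corners pred",[[.506+dx-.075*a,-.2295+a*dx+.075] for dx in(-.125,.125)])
E
```

```text
edge in tool [[ 0.05445951 -0.02798033  0.02037486]
 [ 0.05532594  0.0303237   0.02039218]]
[[ 0.38349213 -0.1555319   0.018     ]
 [ 0.62805851 -0.15024924  0.018     ]] [0.24456639 0.00528266 0.        ]
yaw 1.5867387022816004 toPocket tool [-0.0458176  -0.05674161  0.1032182 ]
tray +y corners pred [[0.3795, -0.15700000000000003], [0.6295000000000001, -0.15200000000000002]]
```

```bash
python3 inch.py '[[-0.0212,-0.0283,0,0,0],[-0.0211,-0.0282,0,0,0],[0,0,0.025,0,0],[0,0,0.025,0,0],[0,0,0.023,0,0],[0,0,0,0,0],[0,0,0,0,0]]'
python3 - <<'E'
from h import *
c=manip.camera("wrist"); save("pics/w4.png",c["img"]); s=manip.get_state(); print(s["ee_pos"],s["tool_rot"])
E
```

```text
time: 6.05
ee_pos: [0.4265, -0.2276, 0.0564]
tool_rot: [0.7, 0.714, 0.0, -0.0]
ft_force: [1.2, -0.2, -0.8]
grip_width: 0.0125
gripper_force: 59.2
[ 0.42707707 -0.22780742  0.05703939] [7.00331206e-01 7.13817776e-01 1.95333543e-04 5.89064698e-04]
```

View pics/w4.png

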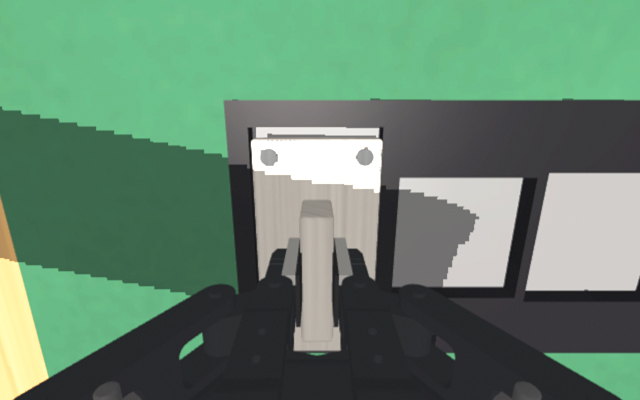

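The plate's leading edge is (252,141) to (382,140) and the pocket's rim corners are at (249,127) and (383,127), so the cover is nearly centred.

```bash
python3 - <<'E'
from h import *
c=manip.camera("wrist");s=manip.get_state();R=Ro.from_quat(s["tool_rot"]).as_matrix();p=s["ee_pos"]
r=ray(c,[(249,127),(383,127)],.018);e=ray(c,[(252,141),(382,140)],p[2]-.0204)
print(p,(r-p)@R,(e-p)@R)
E
```

```text
[ 0.42725202 -0.22801469  0.05727714] [[ 0.05943336 -0.03294724  0.0391547 ]
 [ 0.05941006  0.03392888  0.03926658]] [[ 0.05475024 -0.02811541  0.02029091]
 [ 0.05517319  0.03008062  0.02038777]]
```

```bash
python3 inch.py '[[0,0,0.008,0,0],[0,0,0.006,0,0],[0,0,0.005,0,0],[0,0,0.003,0,0],[0,0,0,0,0],[0,0,0,0,0]]'
```

```text
time: 6.75
ee_pos: [0.4263, -0.2278, 0.0363]
tool_rot: [0.7, 0.714, -0.001, -0.0]
ft_force: [-16.7, 8.3, 44.3]
grip_width: 0.0126
gripper_force: 65.8
```

```bash
python3 inch.py '[[0,0,-0.002,0,0.0],[0,0,0,0,0.04],[0,0,0,0,0.05],[0,0,0,0,0.05],[0,0,-0.02,0,0.05],[0,0,-0.04,0,0.085],[0,0,-0.05,0,0.085],[0,0,-0.05,0,0.085]]'
python3 inch.py '[[0.0301,0.027,0,0,0.085],[0.0301,0.027,0,0,0.085],[0.0301,0.027,0,0,0.085],[0.0301,0.027,0,0,0.085],[0.0301,0.027,0,0,0.085],[0.0301,0.027,0,0,0.085],[0.0301,0.027,0,0,0.085],[0.0301,0.027,0,-0.046,0.085]]'
python3 inch.py '[[0,0,0,0,0.085],[0,0,0,0,0.085]]'
python3 - <<'E'
from h import *
c=manip.camera("wrist"); t=manip.camera("top"); save("pics/w5.png",np.hstack([c["img"][:, :],cv2.resize(t["img"][180:280,360:440],(160*2,400))])[:, :800]); np.savez("w5",**{k:c[k] for k in("intrinsics","R","t")}); s=manip.get_state(); print(s["ee_pos"],s["tool_rot"])
E
```

```text
time: 7.55
ee_pos: [0.426, -0.2273, 0.1973]
tool_rot: [0.7, 0.714, 0.0, -0.001]
ft_force: [0.2, -0.5, -0.6]
grip_width: 0.0851
gripper_force: 0.0
time: 8.35
ee_pos: [0.6384, 0.0185, 0.1953]
tool_rot: [0.684, 0.73, -0.0, -0.0]
ft_force: [-0.1, -0.7, 0.5]
grip_width: 0.085
gripper_force: 0.0
time: 8.55
ee_pos: [0.6375, 0.0185, 0.195]
tool_rot: [0.683, 0.731, -0.0, -0.001]
ft_force: [0.6, -1.3, -0.2]
grip_width: 0.0849
gripper_force: 0.0
[0.63716937 0.01617863 0.19547555] [ 6.83921125e-01  7.29555761e-01 -5.35033860e-04  9.21290453e-06]
```

View pics/w5.png

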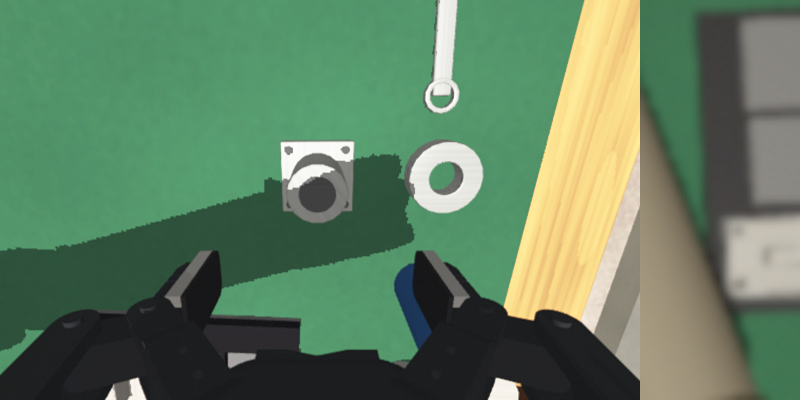

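The wrist view shows the housing flange at (281,142), (354,142), (353,210) and (283,210), with the barrel top at (317,192). The spacer and can are well off to the right, and the top inset shows the cover in its pocket.

```bash
python3 - <<'E'
from h import *
c=dict(np.load("w5.npz"))
v=rect(c,np.array([(281,142),(354,142),(353,210),(283,210)],float),.07,.07,.012,0.)
b=ray(c,[(317,192)],.072)
s=manip.get_state();R=Ro.from_quat(s["tool_rot"]).as_matrix()
print(v,b,s["ee_pos"],np.arctan2(R[1,0],R[0,0])-np.pi/2,R.T@(np.array([*v[0][:2],.046])-s["ee_pos"]),R.T@(b[0]-s["ee_pos"]))
E
```

```text
(array([0.63925647, 0.01890483, 0.07175119]), np.float64(0.0009068930378675452)) [[0.63846891 0.02052853 0.072     ]] [0.63716937 0.01617863 0.19547555] 0.06454862163120234 [0.00269729 0.00237341 0.1494718 ] [0.00434904 0.00167226 0.1234711 ]
```

```bash
python3 inch.py '[[0.003,0.002,0.03,0,0.085],[0,0,0.04,0,0.085],[0,0,0.04,0,0.085],[0,0,0.0395,0,0.085],[0,0,0,0,0.085],[0,0,0,0,0.03],[0,0,0,0,0.03],[0,0,0,0,0.03]]' 70
python3 inch.py '[[0,0,0,0,0.03],[0,0,0,0,0.03]]'
```

```text
time: 9.45
ee_pos: [0.6406, 0.0204, 0.0495]
tool_rot: [0.684, 0.73, 0.001, 0.001]
ft_force: [-4.4, -0.7, 2.1]
grip_width: 0.0486
gripper_force: 72.5
time: 9.65
ee_pos: [0.6406, 0.0203, 0.0495]
tool_rot: [0.684, 0.73, 0.001, 0.002]
ft_force: [-3.3, -1.5, 9.2]
grip_width: 0.0486
gripper_force: 72.5
```

```bash
python3 inch.py '[[0,0,-0.02,0,0.03],[0,0,-0.04,0,0.03],[0,0,-0.04,0,0.03],[-0.0348,-0.01,0,0,0.03],[-0.0348,-0.01,0,0,0.03],[-0.0348,-0.01,0,0,0.03],[-0.0348,-0.01,0,0,0.03],[-0.0348,-0.01,0,0,0.03]]'
python3 inch.py '[[-0.0348,-0.01,0,0,0.03],[-0.0348,-0.01,0,0.047,0.03],[0,0,0.04,0,0.03],[0,0,0,0,0.03],[0,0,0,0,0.03]]'
python3 - <<'E'
from h import *
c=manip.camera("wrist"); save("pics/w6.png",c["img"]); np.savez("w6",**{k:c[k] for k in("intrinsics","R","t")}); s=manip.get_state(); print(s["ee_pos"],s["tool_rot"])
E
```

```text
time: 10.45
ee_pos: [0.6003, -0.1579, 0.1475]
tool_rot: [0.683, 0.73, -0.0, 0.001]
ft_force: [0.9, -0.8, -6.5]
grip_width: 0.0485
gripper_force: 74.7
time: 10.95
ee_pos: [0.5853, -0.2267, 0.107]
tool_rot: [0.7, 0.714, 0.0, -0.0]
ft_force: [1.0, 1.2, -5.1]
grip_width: 0.0486
gripper_force: 74.9
[ 0.58629681 -0.22652106  0.10809146] [6.99969386e-01 7.14172331e-01 5.25856875e-04 6.81042074e-04]
```

View pics/w6.png

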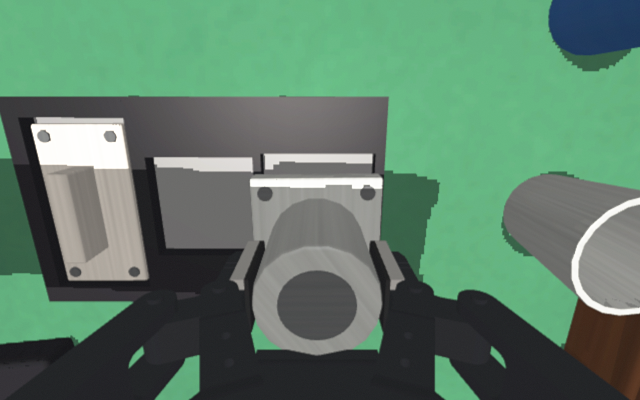

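The flange's leading edge is (250,179) to (382,178) and the housing pocket's far rim corners are (263,154) and (374,154). The cover is seated in its pocket.

```bash
python3 - <<'E'
from h import *
c=dict(np.load("w6.npz"));s=manip.get_state();R=Ro.from_quat(s["tool_rot"]).as_matrix();p=s["ee_pos"]
r=ray(c,[(263,154),(374,154)],.018);e=ray(c,[(250,179),(382,178)],p[2]-.0375)
o=np.linalg.norm; print(p,(r-p)@R,(e-p)@R)
a=.02;T=np.array([.5865,-.2274,p[2]]);print((T-p)@R)
# cover height/pose check
print(rect(c,np.array([(33,124),(125,119),(147,280),(68,281)],float),.116,.06,.016,np.pi/2))
E
```

```text
[ 0.58629681 -0.22652106  0.10809146] [[ 0.03760584 -0.0357855   0.0900217 ]
 [ 0.0375649   0.03790565  0.09014732]] [[ 0.03306073 -0.0342699   0.03743382]
 [ 0.03355482  0.03352755  0.03754927]]
[-8.82844303e-04  1.85493759e-04  5.25055868e-07]
(array([ 0.43005808, -0.22948626,  1.5814927 ]), np.float64(0.0011592443884853544))
```

```bash
python3 inch.py '[[0.0005,0.0012,0.015,0,0.03],[0,0,0.014,0,0.03],[0,0,0.006,0,0.03],[0,0,0.006,0,0.03],[0,0,0.005,0,0.03],[0,0,0.005,0,0.03],[0,0,0,0,0.03],[0,0,0,0,0.03]]'
```

```text
time: 11.8
ee_pos: [0.587, -0.2267, 0.0556]
tool_rot: [0.7, 0.714, 0.0, 0.0]
ft_force: [0.0, 0.4, -5.3]
grip_width: 0.0487
gripper_force: 75.4
```

```bash
python3 inch.py '[[0,0,0.001,0,0.03],[0,0,0.0005,0,0.03],[0,0,0,0,0.03]]'; python3 inch.py '[[0,0,0.001,0,0.03],[0,0,0,0,0.03]]'
```

```text
time: 12.1
ee_pos: [0.587, -0.2267, 0.0555]
tool_rot: [0.7, 0.714, -0.0, 0.001]
ft_force: [-6.6, 2.6, 10.3]
grip_width: 0.0485
gripper_force: 77.1
time: 12.3
ee_pos: [0.587, -0.2267, 0.0555]
tool_rot: [0.7, 0.714, -0.0, 0.001]
ft_force: [-12.6, 2.8, 19.2]
grip_width: 0.0488
gripper_force: 78.4
```

```bash
python3 inch.py '[[0,0,-0.001,0,0.03],[0,0,0,0,0.085],[0,0,0,0,0.085],[0,0,0,0,0.085],[0,0,-0.03,0,0.085],[0,0,-0.045,0,0.085],[0,0,-0.045,0,0.085],[0,0,-0.045,0,0.085]]'
python3 inch.py '[[0,0,-0.045,0,0.085],[0,0,-0.045,0,0.085],[0.0409,-0.0094,0,0,0.085],[0.0409,-0.0094,0,0,0.085],[0.0409,-0.0094,0,0,0.085],[0.0409,-0.0094,0,0,0.085],[0.0409,-0.0094,0,0,0.085],[0.0409,-0.0094,0,0,0.085]]'
python3 inch.py '[[0.0409,-0.0094,0,0,0.085],[0.0409,-0.0094,0,0,0.085],[0.0409,-0.0094,0,0,0.085],[0.0409,-0.0094,0,0,0.085],[0.0409,-0.0094,0,0,0.085],[0.0409,-0.0094,0,0,0.085],[0,0,0,-0.144,0.085],[0,0,0,-0.144,0.085]]'
python3 inch.py '[[0,0,0,-0.144,0.085],[0,0,0,-0.144,0.085],[0,0,0,-0.144,0.085],[0,0,0,-0.144,0.085],[0,0,0,-0.144,0.085],[0,0,0,-0.144,0.085],[0,0,0,-0.144,0.085],[0,0,0,-0.144,0.085]]'
python3 - <<'E'
from h import *
manip.camera("top")
c=manip.camera("wrist"); save("pics/w7.png",c["img"]); np.savez("w7",**{k:c[k] for k in("intrinsics","R","t")}); s=manip.get_state(); print(s["ee_pos"],s["tool_rot"],s["joint_pos"])
a=np.array([-.5736,.06,.819]);o=np.array([.555,.253,.04])
print(proj(c,[o+a*h for h in(.012,.105,.13,.168)]))
E
```

```text
time: 13.1
ee_pos: [0.5866, -0.2265, 0.2207]
tool_rot: [0.7, 0.714, 0.0, 0.0]
ft_force: [1.8, -0.2, 0.1]
grip_width: 0.0851
gripper_force: 0.0
time: 13.9
ee_pos: [0.5251, 0.0192, 0.309]
tool_rot: [0.7, 0.714, 0.0, 0.0]
ft_force: [1.3, 0.4, 0.8]
grip_width: 0.0853
gripper_force: 0.0
time: 14.7
ee_pos: [0.4637, 0.2638, 0.309]
tool_rot: [0.587, 0.81, 0.0, -0.0]
ft_force: [0.2, -0.1, 0.1]
grip_width: 0.085
gripper_force: 0.0
time: 15.5
ee_pos: [0.4647, 0.262, 0.309]
tool_rot: [0.053, 0.999, 0.0, 0.0]
ft_force: [-0.4, 0.3, 0.4]
grip_width: 0.0853
gripper_force: 0.0
[0.46470035 0.26193184 0.30883873] [ 5.47339157e-02  9.98500955e-01  2.02586626e-04 -2.91993117e-05] [ 0.4484432   0.31506819 -1.25994091  1.55660091  0.30020628  1.48915395
  0.6396215 ]
[[316.028539   226.90167833]
 [316.23388788 205.1392927 ]
 [316.3094974  197.12637485]
 [316.45017445 182.21775586]]
```

View pics/w7.png

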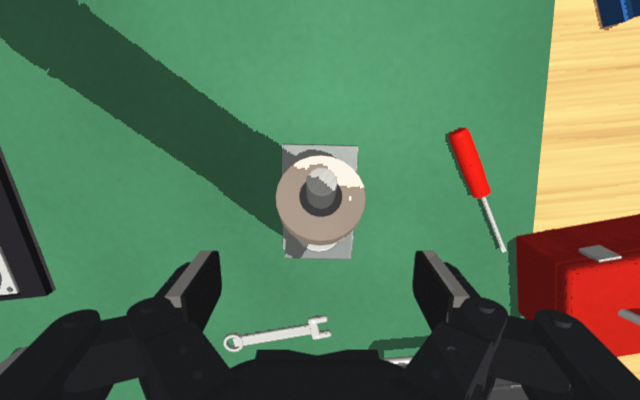

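The last view shows the pale wheel centred near (320.5,198) with side edges at columns 276 and 365. The spigot tip is near (321,181), and the rest base corners are (283,145), (359,146), (351,258) and (285,258). I'll refine this numerically against the model.

```bash
python3 - <<'E'
from h import *
I=cv2.imread("pics/w7.png")[:,:,::-1].astype(int)
pr=lambda L:print(' '.join('%d,%d,%d'%tuple(v) for v in L))
print("row190 x272-282");pr(I[190,272:282]);print("x360-370");pr(I[190,360:370])
print("row182 x300-342");pr(I[182,300:342])
print("col321 y150-210");pr(I[150:212,321]);print("y236-256");pr(I[234:256,321])
c=dict(np.load("w7.npz"));t=np.linspace(0,2*np.pi,181)
o=np.array([.555,.257,.04])
for hd in (np.pi-.11,):
    u=np.array([np.cos(hd),np.sin(hd),0]);a=u*np.sin(.6109)+np.array([0,0,np.cos(.6109)]);e=np.cross(a,[0,0,1]);e/=np.linalg.norm(e);f=np.cross(a,e)
    for h,r in((.012,.032),(.105,.042),(.13,.042),(.13,.013),(.168,.013)):
        q=proj(c,o+a*h+r*(np.cos(t)[:,None]*e+np.sin(t)[:,None]*f));print(h,r,q.min(0).round(1),q.max(0).round(1))
for z in(0,.012):print(z,rect(c,np.array([(283,145),(359,146),(351,258),(285,258)],float),.15,.10,z,-.11))
E
```

```text
row190 x272-282
42,76,55 41,75,56 41,76,55 45,77,56 98,103,88 158,143,128 172,154,139 172,154,139 171,153,139 171,154,138
x360-370
171,153,137 171,153,137 172,153,137 169,152,136 126,139,115 90,147,107 82,151,107 85,152,108 83,151,108 83,150,109
row182 x300-342
168,151,135 169,154,136 170,153,137 169,153,136 147,133,120 100,93,87 101,101,98 116,117,113 119,120,115 121,121,116 122,121,117 122,121,118 120,120,117 118,118,115 119,120,116 121,122,118 122,122,118 123,123,119 125,125,122 124,123,120 123,123,119 120,120,117 121,121,117 131,131,127 197,197,190 215,216,208 214,215,207 217,217,209 217,218,210 215,215,207 210,210,202 208,209,200 210,210,202 213,213,205 215,216,208 214,214,207 205,202,194 243,230,214 254,247,233 254,248,236 253,247,235 253,247,235
col321 y150-210
143,147,144 98,99,99 89,92,91 89,92,91 102,101,97 194,177,160 252,240,224 254,248,234 253,247,233 253,246,233 253,247,233 253,247,234 254,247,234 232,215,192 173,154,138 167,150,134 169,152,137 177,165,153 196,194,185 210,210,203 210,210,202 207,206,200 206,206,199 208,208,201 212,212,206 213,214,207 214,214,206 217,217
[... 310 characters left out ...]
,93 97,98,95 96,98,95 87,88,85 69,70,69 60,61,61 60,61,62
y236-256
172,156,141 173,157,140 173,156,141 173,157,140 173,158,140 173,157,141 160,145,130 144,129,117 138,125,112 136,123,110 141,129,116 189,187,178 215,216,207 218,219,211 222,222,216 230,230,225 217,217,210 172,173,169 153,158,154 156,161,157 155,160,156 155,160,156
0.012 0.032 [293.9 202.5] [344.5 252. ]
0.105 0.042 [278.3 166.3] [362.8 247.2]
0.13 0.042 [275.5 155.8] [366.6 242.3]
0.13 0.013 [307. 184.] [335.2 210.7]
0.168 0.013 [306.  167.7] [338.  197.6]
0 (array([ 0.53509106,  0.25969813, -0.11586357]), np.float64(0.005354463987214964))
0.012 (array([ 0.5312269 ,  0.25996721, -0.11586396]), np.float64(0.003993723854030146))
```

```bash
python3 inch.py '[[0,0.004,0.04,0,0.085],[0,0,0.04,0,0.085],[0,0,0.03,0,0.085],[0,0,0.02,0,0.085],[0,0,0.015,0,0.085],[0,0,0,0,0.085],[0,0,0,0,0.085]]' 100
```

```text
time: 16.3
ee_pos: [0.4653, 0.2663, 0.1646]
tool_rot: [0.057, 0.998, 0.0, 0.0]
ft_force: [-0.2, 1.1, 0.6]
grip_width: 0.0847
gripper_force: 0.0
```

```bash
python3 inch.py '[[0,0,0,0,0.01],[0,0,0,0,0.01],[0,0,0,0,0.01],[0,0,0,0,0.01],[0,0,0,0,0.01],[0,0,0,0,0.01],[0,0,0,0,0.01]]' 100; python3 inch.py '[[0,0,-0.005,0,0.01],[0,0,-0.005,0,0.01],[0,0,-0.01,0,0.01]]'
```

```text
time: 17.0
ee_pos: [0.4651, 0.2657, 0.1645]
tool_rot: [0.056, 0.998, -0.0, 0.0]
ft_force: [-2.0, -2.8, 7.4]
grip_width: 0.0235
gripper_force: 97.6
time: 17.3
ee_pos: [0.4645, 0.2655, 0.1836]
tool_rot: [0.056, 0.998, -0.0, -0.001]
ft_force: [0.5, 0.9, -4.6]
grip_width: 0.0236
gripper_force: 98.4
```

```bash
python3 inch.py '[[0,0,-0.02,0,0.01],[0,0,-0.02,0,0.01],[0,0,-0.025,0,0.01],[0,0,-0.025,0,0.01],[0,0,-0.02,0,0.01],[0,0,0,0,0.01],[0,0,0,0,0.01]]'
cat >> h.py <<'E'
def lean(tag):
    """wheel top-face extent in wrist image -> lean; compares with models gripped at 157 mm"""
    c=manip.camera("wrist");s=manip.get_state();save(f"pics/{tag}.png",c["img"])
    R=Ro.from_quat(s["tool_rot"]).as_matrix();p=s["ee_pos"];I=c["img"].astype(int)
    tan=((I[:,:,0]-I[:,:,2]>12)&(I[:,:,0]>I[:,:,1]+4)&(I[:,:,0]>90)).astype(np.uint8)
    n,l,st,ce=cv2.connectedComponentsWithStats(cv2.morphologyEx(tan,cv2.MORPH_OPEN,np.ones((3,3))))
    print("z",p,"ftz",s["ft_force"].round(1),"tq",s["ft_torque"].round(2))
    for i in range(1,n):
        if st[i,4]>250: print("comp",st[i],ce[i].round(1))
    g=p-.005*R[:,2]; t=np.linspace(0,2*np.pi,181)
    for L in (0,5,10,15,20,25,30,35):
        b=np.radians(L); a=R@[np.sin(b),0,-np.cos(b)]; e=R[:,1]; f=np.cross(a,e)
        out=[]
        for h in (.105,.13):
            q=proj(c,g+a*(h-.157)+.042*(np.cos(t)[:,None]*e+np.sin(t)[:,None]*f)); out.append((q.min(0).round(0),q.max(0).round(0)))
        print(L,*out)
E
python3 -c "
from h import *
lean('l1')"
```

```text
time: 18.0
ee_pos: [0.4649, 0.2658, 0.2935]
tool_rot: [0.056, 0.998, -0.0, 0.0]
ft_force: [-0.5, -0.4, -6.0]
grip_width: 0.0237
gripper_force: 98.8
z [0.46467868 0.26550323 0.29284008] ftz [-0.2 -0.7 -5.8] tq [-0.    0.19  0.01]
comp [  524     0   116   400 32712] [594.9 191.2]
comp [ 450  127   45   74 1665] [472.4 162.6]
comp [ 235  198  164   93 5439] [312.1 235. ]
comp [ 279  307   77   49 2713] [316.9 333.6]
0 (array([241., 155.]), array([388., 292.])) (array([230., 164.]), array([399., 318.]))
5 (array([242., 162.]), array([388., 302.])) (array([231., 167.]), array([398., 326.]))
10 (array([242., 170.]), array([387., 312.])) (array([231., 172.]), array([398., 334.]))
15 (array([242., 178.]), array([387., 322.])) (array([231., 176.]), array([398., 342.]))
20 (array([242., 186.]), array([387., 332.])) (array([231., 182.]), array([398., 350.]))
25 (array([242., 195.]), array([387., 343.])) (array([231., 187.]), array([398., 358.]))
30 (array([242., 203.]), array([388., 353.])) (array([231., 193.]), array([398., 366.]))
35 (array([241., 212.]), array([388., 364.])) (array([230., 199.]), array([399., 373.]))
```

```bash
python3 inch.py '[[0,-0.03,-0.01,0,0.01],[0,-0.04,-0.01,0,0.01],[0,-0.04,-0.01,0,0.01],[0,-0.03,0,0,0.01],[0,0,0,0,0.01]]'; python3 inch.py '[[0,0,0,0,0.01],[0,0,0,0,0.01],[0,0,0,0,0.01],[0,0,0,0,0.01],[0,0,0,0,0.01],[0,0,0,0,0.01]]' 20
python3 -c "
from h import *
lean('l2')"
```

```text
time: 18.55
ee_pos: [0.4504, 0.1265, 0.3216]
tool_rot: [0.06, 0.998, -0.002, -0.0]
ft_force: [0.6, -0.4, -5.8]
grip_width: 0.0236
gripper_force: 99.7
time: 19.15
ee_pos: [0.4501, 0.1329, 0.3228]
tool_rot: [0.055, 0.998, 0.0, 0.0]
ft_force: [0.7, 0.3, -5.1]
grip_width: 0.0232
gripper_force: 99.7
z [0.45016631 0.13272525 0.32279602] ftz [ 0.3 -0.6 -5.7] tq [0.09 0.25 0.03]
comp [   0    0  139   19 1451] [49.3  6. ]
comp [ 603   85   37  163 2284] [630.2 188.9]
comp [ 542  125   40   69 1609] [561.4 158.6]
comp [ 235  198  164   93 5456] [312.6 235.2]
comp [ 279  308   77   48 2705] [316.9 333.7]
comp [ 597  308   43   83 2222] [619.9 347. ]
0 (array([241., 156.]), array([389., 293.])) (array([230., 164.]), array([399., 319.]))
5 (array([242., 163.]), array([388., 303.])) (array([231., 168.]), array([399., 328.]))
10 (array([242., 171.]), array([388., 313.])) (array([231., 172.]), array([399., 336.]))
15 (array([242., 179.]), array([388., 323.])) (array([231., 177.]), array([399., 344.]))
20 (array([242., 187.]), array([388., 334.])) (array([231., 182.]), array([399., 352.]))
25 (array([242., 195.]), array([388., 344.])) (array([231., 188.]), array([399., 360.]))
30 (array([242., 204.]), array([388., 355.])) (array([231., 194.]), array([399., 367.]))
35 (array([241., 213.]), array([389., 366.])) (array([230., 200.]), array([400., 375.]))
```

```bash
python3 inch.py '[[0,0,0,0,0.02],[0,0,0,0,0.02],[0,0,0,0,0.02]]' 20; python3 -c "
from plant import manip; s=manip.get_state(); print(s['grip_width'],s['gripper_force'],s['ft_force'],s['ft_torque'])"
```

```text
time: 19.5
ee_pos: [0.4502, 0.1324, 0.3228]
tool_rot: [0.056, 0.998, 0.0, 0.0]
ft_force: [0.8, -0.5, -5.7]
grip_width: 0.0234
gripper_force: 99.7
0.023373001876052416 99.72696661949158 [ 0.78470557 -0.45206722 -5.71932858] [-0.01906735  0.24379037  0.03163404]
```

```bash
python3 inch.py '[[0,0,0.04,0,0.02],[0,0,0.04,0,0.02],[0,0,0.04,0,0.02],[0,0,0,0,0.0238],[0,0,0,0,0.0238],[0,0,0,0,0.0238]]' 25; python3 inch.py '[[0,0,0,0,0.0244],[0,0,0,0,0.0244]]'; python3 -c "
from plant import manip; s=manip.get_state(); print(s['ft_torque'])"
```

```text
time: 20.1
ee_pos: [0.4515, 0.133, 0.205]
tool_rot: [0.056, 0.998, 0.001, 0.002]
ft_force: [0.5, 1.0, -4.4]
grip_width: 0.0241
gripper_force: 72.3
time: 20.3
ee_pos: [0.451, 0.1324, 0.204]
tool_rot: [0.056, 0.998, -0.0, 0.001]
ft_force: [0.3, -0.6, -5.1]
grip_width: 0.0245
gripper_force: 49.8
[ 0.06362653  0.26645141 -0.04893248]
```

Force now follows the opening; I'll loosen it in small steps.

```bash
python3 inch.py '[[0,0,0,0,0.0247],[0,0,0,0,0.0247],[0,0,0,0,0.0247]]'; python3 -c "
from plant import manip; s=manip.get_state(); print(s['ft_torque'])"; python3 inch.py '[[0,0,0,0,0.0249],[0,0,0,0,0.0249],[0,0,0,0,0.0249]]'; python3 -c "
from h import *
lean('l3')" | head -8
```

```text
time: 20.6
ee_pos: [0.4502, 0.1324, 0.2029]
tool_rot: [0.056, 0.998, 0.0, 0.0]
ft_force: [0.2, -0.1, -5.1]
grip_width: 0.0249
gripper_force: 39.0
[ 0.03873982  0.22503216 -0.01345429]
time: 20.9
ee_pos: [0.4502, 0.1325, 0.2028]
tool_rot: [0.056, 0.998, 0.0, 0.0]
ft_force: [0.6, 0.3, -5.2]
grip_width: 0.0251
gripper_force: 32.1
z [0.45023562 0.13244669 0.20279794] ftz [-0.9  0.  -4.8] tq [-0.    0.28  0.  ]
comp [622 134  18  73 841] [632.6 162.7]
comp [ 235  198  165   92 5249] [311.7 234.4]
comp [ 276  306   82   50 2882] [316.8 333.4]
0 (array([242., 155.]), array([389., 293.])) (array([231., 164.]), array([400., 319.]))
5 (array([242., 163.]), array([388., 303.])) (array([231., 168.]), array([399., 327.]))
10 (array([243., 171.]), array([388., 313.])) (array([231., 172.]), array([399., 336.]))
15 (array([243., 179.]), array([388., 323.])) (array([231., 177.]), array([399., 344.]))
```

```bash
python3 inch.py '[[0,0,0,0,0.0251],[0,0,0,0,0.0251],[0,0,0,0,0.0251]]'; python3 -c "
from h import *
lean('l4')" | sed -n 1,6p; python3 inch.py '[[0,0,0,0,0.0252],[0,0,0,0,0.0252],[0,0,0,0,0.0252],[0,0,0,0,0.0252]]';python3 -c "
from h import *
lean('l5')" | sed -n 1,6p
```

```text
time: 21.25
ee_pos: [0.4502, 0.1325, 0.2028]
tool_rot: [0.056, 0.998, 0.0, 0.0]
ft_force: [-0.1, -0.4, -5.4]
grip_width: 0.0255
gripper_force: 25.3
z [0.45022459 0.13243509 0.20279974] ftz [ 0.4  0.4 -4.9] tq [ 0.05  0.26 -0.01]
comp [622 134  18  73 839] [632.7 162.6]
comp [ 235  198  165   92 5245] [311.7 234.2]
comp [ 276  306   82   50 2903] [316.7 333.3]
0 (array([242., 155.]), array([389., 293.])) (array([231., 164.]), array([400., 319.]))
5 (array([242., 163.]), array([388., 303.])) (array([231., 168.]), array([399., 327.]))
time: 21.7
ee_pos: [0.4502, 0.1324, 0.2028]
tool_rot: [0.056, 0.998, 0.0, 0.0]
ft_force: [-0.7, 0.0, -5.5]
grip_width: 0.0249
gripper_force: 22.0
z [0.45025566 0.13244992 0.20281679] ftz [-0.1  0.8 -5.5] tq [-0.    0.29  0.01]
comp [622 134  18  73 839] [632.7 162.6]
comp [ 235  198  165   92 5222] [311.5 234.1]
comp [ 276  306   82   50 2909] [316.7 333.3]
0 (array([242., 155.]), array([389., 293.])) (array([231., 164.]), array([400., 319.]))
5 (array([242., 163.]), array([388., 303.])) (array([231., 168.]), array([399., 327.]))
```

```bash
for w in 1; do python3 inch.py '[[0,0,0,0,0.0253],[0,0,0,0,0.0253],[0,0,0,0,0.0253]]'; python3 -c "
from h import *
lean('l6')" | sed -n 1,4p; python3 inch.py '[[0,0,0,0,0.0254],[0,0,0,0,0.0254],[0,0,0,0,0.0254]]';python3 -c "
from h import *
lean('l7')" | sed -n 1,4p; done
```

```text
time: 22.05
ee_pos: [0.4502, 0.1325, 0.2028]
tool_rot: [0.056, 0.998, 0.0, 0.0]
ft_force: [0.6, -0.1, -5.7]
grip_width: 0.0251
gripper_force: 18.3
z [0.45019721 0.13242748 0.20277782] ftz [-1.3  0.4 -5. ] tq [0.04 0.22 0.06]
comp [622 134  18  73 834] [632.7 162.5]
comp [ 236  185  163   99 5626] [306.1 229.2]
comp [ 276  295   83   56 3205] [316.8 325.2]
time: 22.4
ee_pos: [0.4503, 0.1325, 0.2028]
tool_rot: [0.056, 0.998, 0.0, 0.0]
ft_force: [-0.6, 0.3, -5.0]
grip_width: 0.0258
gripper_force: 14.9
z [0.45025861 0.13245452 0.20281991] ftz [ 0.4 -0.3 -5.7] tq [0.06 0.09 0.04]
comp [622 134  18  72 826] [632.7 162.3]
comp [ 236  179  163  103 5684] [302.7 226.6]
comp [ 277  292   81   49 2536] [316.8 319.3]
```

```bash
python3 inch.py '[[0,0,0,0,0.0254],[0,0,0,0,0.0254],[0,0,0,0,0.0254]]'; python3 -c "
from h import *
lean('l8')" | sed -n 1,4p; python3 inch.py '[[0,0,0,0,0.0255],[0,0,0,0,0.0255],[0,0,0,0,0.0255]]';python3 -c "
from h import *
lean('l9')" | sed -n 1,10p
```

```text
time: 22.75
ee_pos: [0.4502, 0.1325, 0.2028]
tool_rot: [0.056, 0.998, 0.0, 0.0]
ft_force: [-0.5, 1.4, -5.4]
grip_width: 0.0255
gripper_force: 14.9
z [0.45025094 0.13244681 0.20281509] ftz [-0.7 -1.3 -4.9] tq [ 0.01  0.14 -0.03]
comp [622 134  18  72 826] [632.7 162.3]
comp [ 236  179  163  103 5683] [302.7 226.7]
comp [ 277  292   81   49 2536] [316.8 319.3]
time: 23.1
ee_pos: [0.4502, 0.1324, 0.2028]
tool_rot: [0.056, 0.998, 0.0, 0.0]
ft_force: [-0.3, -0.0, -4.8]
grip_width: 0.0253
gripper_force: 11.8
z [0.45022181 0.13242814 0.20280527] ftz [-0.9  1.3 -5.9] tq [0.02 0.15 0.04]
comp [622 134  18  72 826] [632.7 162.3]
comp [ 236  175  162  105 5636] [300.  224.8]
comp [ 284  292   67   43 2041] [316.8 315.9]
0 (array([242., 155.]), array([389., 293.])) (array([231., 164.]), array([400., 319.]))
5 (array([242., 163.]), array([388., 303.])) (array([231., 168.]), array([399., 327.]))
10 (array([243., 171.]), array([388., 313.])) (array([231., 172.]), array([399., 335.]))
15 (array([243., 179.]), array([388., 323.])) (array([231., 177.]), array([399., 344.]))
20 (array([243., 187.]), array([388., 334.])) (array([231., 182.]), array([399., 352.]))
25 (array([242., 195.]), array([388., 344.])) (array([231., 188.]), array([399., 359.]))
```

```bash
python3 inch.py '[[0,0,0,0,0.0256],[0,0,0,0,0.0256],[0,0,0,0,0.0256]]'; python3 -c "
from h import *
lean('l8')" | sed -n 1,4p; python3 inch.py '[[0,0,0,0,0.02565],[0,0,0,0,0.02565],[0,0,0,0,0.02565],[0,0,0,0,0.0254]]';python3 -c "
from h import *
lean('l9')" | sed -n 1,4p
```

```text
time: 23.45
ee_pos: [0.4502, 0.1325, 0.2028]
tool_rot: [0.056, 0.998, 0.0, 0.0]
ft_force: [0.8, -0.8, -4.7]
grip_width: 0.0252
gripper_force: 8.6
z [0.45020238 0.1324633  0.20280919] ftz [ 0.   0.7 -5.6] tq [ 0.08  0.08 -0.06]
comp [622 134  18  72 826] [632.7 162.3]
comp [ 237  169  161  109 5425] [294.9 221.2]
comp [ 285  292   64   31 1258] [316.8 309.5]
time: 23.9
ee_pos: [0.4503, 0.1324, 0.2028]
tool_rot: [0.056, 0.998, 0.0, 0.0]
ft_force: [0.0, 0.5, -5.0]
grip_width: 0.0257
gripper_force: 9.8
z [0.45023586 0.13244677 0.20280795] ftz [ 0.6 -0.2 -4.5] tq [-0.01  0.07  0.02]
comp [622 134  18  72 826] [632.7 162.3]
comp [ 237  164  161  114 5625] [295.7 219.3]
comp [ 285  292   64   30 1228] [316.8 309.3]
```

```bash
python3 inch.py '[[0,0,0,0,0.024],[0,0,0,0,0.024],[0,0,-0.015,0,0.024],[0,0,-0.03,0,0.024],[0,0,-0.025,0,0.024],[0,0,0,0,0.024]]' 80
python3 inch.py '[[-0.002,-0.01,0,0,0.024],[-0.005,-0.02,0,0,0.024],[-0.008,-0.033,0,0,0.024],[-0.01,-0.04,0,0,0.024],[-0.01,-0.04,0,0,0.024],[-0.01,-0.04,0,0,0.024],[-0.01,-0.04,0,0,0.024],[-0.01,-0.04,0,0,0.024]]'
python3 inch.py '[[-0.0085,-0.04,0,0,0.024],[-0.007,-0.028,0,0,0.024],[-0.004,-0.015,0,0,0.024],[-0.002,-0.0081,0,0,0.024],[0,0,0,0,0.024],[0,0,0,0,0.024]]'
python3 -c "
from h import *
lean('l10'); print(manip.get_state()['joint_pos'])"
```

```text
time: 24.55
ee_pos: [0.4518, 0.1334, 0.2763]
tool_rot: [0.056, 0.998, 0.0, 0.003]
ft_force: [0.8, -0.5, -5.4]
grip_width: 0.0248
gripper_force: 38.3
time: 25.35
ee_pos: [0.4852, -0.1379, 0.272]
tool_rot: [0.056, 0.998, -0.0, -0.0]
ft_force: [0.6, 0.6, -4.9]
grip_width: 0.0249
gripper_force: 38.3
time: 25.95
ee_pos: [0.4969, -0.2273, 0.2728]
tool_rot: [0.055, 0.998, 0.0, 0.0]
ft_force: [0.5, 0.5, -6.0]
grip_width: 0.0247
gripper_force: 38.3
z [ 0.49696741 -0.22725508  0.2729022 ] ftz [ 0.4  0.5 -5.8] tq [0.04 0.11 0.02]
comp [ 254   79   81   54 2863] [291.8 107.1]
comp [    0   115   107   285 18824] [ 38.1 271.4]
comp [ 237  164  161  115 8835] [313.7 211.3]
comp [ 286  293   62   30 1224] [317.  309.7]
comp [ 581  365   59   35 1349] [617.4 380.4]
0 (array([242., 155.]), array([389., 293.])) (array([231., 164.]), array([400., 319.]))
5 (array([242., 163.]), array([389., 303.])) (array([231., 168.]), array([399., 328.]))
10 (array([243., 171.]), array([388., 313.])) (array([231., 172.]), array([399., 336.]))
15 (array([243., 179.]), array([388., 323.])) (array([232., 177.]), array([399., 344.]))
20 (array([243., 187.]), array([388., 334.])) (array([232., 182.]), array([399., 352.]))
25 (array([243., 195.]), array([388., 344.])) (array([231., 188.]), array([399., 360.]))
30 (array([242., 204.]), array([389., 355.])) (array([231., 194.]), array([400., 367.]))
35 (array([242., 213.]), array([389., 366.])) (array([231., 200.]), array([400., 375.]))
[ 1.24233616  0.30365997 -1.07156158  1.58779539  0.26880523  1.41041738
  1.60831728]
```

```bash
sed -i 's/def lean(tag):/def lean(tag,G=.157,LL=(0,5,10,15,20,25,30,35)):/; s/h-.157/h-G/; s/for L in (0,.*35):/for L in LL:/' h.py; python3 -c "
from h import *
lean('l11',.1605,(0,3,6,9,12))
c=manip.camera('wrist');I=c['img']
print(I[155:172,300].tolist());print(I[312:330,317].tolist());print(I[240,230:244].tolist(),I[240,392:406].tolist())"
```

```text
z [ 0.49694319 -0.22746574  0.27301397] ftz [-0.5 -0.1 -5.3] tq [ 0.1   0.08 -0.04]
comp [ 255   79   79   54 2844] [291.9 107.3]
comp [    0   115   108   285 18866] [ 38.2 271.3]
comp [ 237  164  161  114 8841] [313.8 211.3]
comp [ 286  293   62   30 1226] [317.  309.7]
comp [ 581  366   59   34 1346] [617.4 380.5]
0 (array([243., 154.]), array([387., 290.])) (array([232., 163.]), array([397., 315.]))
3 (array([243., 159.]), array([387., 296.])) (array([232., 165.]), array([397., 320.]))
6 (array([243., 164.]), array([387., 302.])) (array([232., 168.]), array([397., 325.]))
9 (array([243., 169.]), array([387., 308.])) (array([233., 171.]), array([397., 330.]))
12 (array([244., 174.]), array([386., 315.])) (array([233., 174.]), array([397., 335.]))
[[96, 95, 95], [96, 95, 95], [96, 96, 95], [94, 95, 93], [96, 95, 94], [94, 95, 93], [96, 95, 95], [94, 94, 93], [95, 95, 93], [96, 96, 94], [113, 106, 100], [131, 120, 108], [139, 126, 113], [154, 139, 125], [178, 160, 143], [188, 169, 152], [188, 170, 153]]
[[188, 172, 155], [188, 171, 153], [188, 172, 153], [189, 172, 153], [189, 172, 153], [189, 171, 152], [188, 171, 152], [188, 171, 151], [189, 172, 153], [186, 169, 151], [155, 147, 130], [93, 107, 88], [52, 88, 64], [60, 87, 69], [77, 88, 80], [90, 94, 89], [94, 94, 92], [95, 94, 93]]
[[87, 156, 110], [87, 154, 111], [86, 153, 110], [86, 152, 110], [85, 155, 110], [86, 156, 111], [113, 151, 116], [172, 162, 141], [189, 169, 152], [187, 169, 152], [189, 170, 152], [188, 170, 152], [189, 170, 152], [188, 170, 152]] [[188, 170, 152], [188, 169, 152], [188, 170, 153], [187, 169, 152], [185, 166, 149], [133, 151, 123], [96, 158, 116], [90, 162, 117], [92, 162, 118], [89, 162, 116], [88, 161, 115], [90, 162, 116], [91, 162, 118], [91, 162, 117]]
```

```bash
python3 inch.py '[[0.007,0,0.01,0,0.024],[0,0,0.03,0,0.024],[0,0,0.03,0,0.024],[0,0,0.02,0,0.024],[0,0,0.005,0,0.024],[0,0,0,0,0.024],[0,0,0,0,0.024]]'
python3 - <<'E'
from h import *
c=manip.camera("top");s=manip.get_state();print(s["ee_pos"],s["ft_force"])
w=manip.camera("wrist");save("pics/t12.png",c["img"]);save("pics/w12.png",w["img"])
E
```

```text
time: 26.8
ee_pos: [0.4906, -0.2282, 0.1791]
tool_rot: [0.056, 0.998, -0.0, 0.001]
ft_force: [0.1, -0.4, -4.8]
grip_width: 0.0246
gripper_force: 38.2
[ 0.49058997 -0.2283295   0.17914841] [ 0.33244766 -0.10139862 -5.16409569]
```

```bash
python3 inch.py '[[0,0,0.003,0,0.024],[0,0,0.003,0,0.024],[0,0,0,0,0.024]]'; python3 inch.py '[[0,0,0.003,0,0.024],[0,0,0.002,0,0.024],[0,0,0,0,0.024]]'
```

```text
time: 27.2
ee_pos: [0.4895, -0.2283, 0.1713]
tool_rot: [0.056, 0.998, 0.0, -0.0]
ft_force: [-0.7, -1.1, -5.8]
grip_width: 0.0252
gripper_force: 38.3
time: 27.5
ee_pos: [0.4896, -0.2282, 0.1663]
tool_rot: [0.056, 0.998, 0.0, -0.0]
ft_force: [-0.4, 0.4, -4.7]
grip_width: 0.0245
gripper_force: 38.3
```

```bash
python3 inch.py '[[0,0,0.0015,0,0.024],[0,0,0.0015,0,0.024],[0,0,0,0,0.024]]'; python3 inch.py '[[0,0,0.0015,0,0.024],[0,0,0,0,0.024]]'; python3 inch.py '[[0,0,0.0015,0,0.024],[0,0,0,0,0.024]]'
```

```text
time: 27.8
ee_pos: [0.4901, -0.2283, 0.164]
tool_rot: [0.056, 0.998, 0.0, 0.0]
ft_force: [0.1, 0.3, -2.7]
grip_width: 0.0247
gripper_force: 38.7
time: 28.0
ee_pos: [0.491, -0.2285, 0.1636]
tool_rot: [0.056, 0.998, -0.0, 0.001]
ft_force: [0.6, -0.5, 5.8]
grip_width: 0.0246
gripper_force: 39.8
time: 28.2
ee_pos: [0.492, -0.2286, 0.1634]
tool_rot: [0.056, 0.998, -0.001, 0.003]
ft_force: [-0.0, 0.5, 16.4]
grip_width: 0.0246
gripper_force: 40.7
```

```bash
python3 inch.py '[[0,0,-0.002,0,0.0250],[0,0,0,0,0.0253],[0,0,0,0,0.0253],[-0.003,0,0.0003,0,0.0253],[-0.003,0,0.0003,0,0.0253],[-0.003,0,0.0003,0,0.0253],[0,0,0,0,0.0253]]'; python3 -c "
from h import *
lean('l13',.1606,(0,3,6))"|grep -v 'comp.* [0-9]*  *3[0-9][0-9]  *[0-9]* *[0-9]* *[0-9]*. .5'
```

```text
time: 28.9
ee_pos: [0.4996, -0.2295, 0.1624]
tool_rot: [0.056, 0.998, -0.0, 0.001]
ft_force: [-0.2, 0.1, 5.9]
grip_width: 0.0253
gripper_force: 18.2
z [ 0.4994853  -0.22945492  0.16244026] ftz [ 0.6 -0.9  6.3] tq [-0.03 -0.03  0.  ]
comp [ 233   66  103   77 4372] [278.9 109.5]
comp [ 236  158  163  120 9003] [311.1 207.8]
comp [   0  292   40  108 2391] [ 13.3 358. ]
comp [286 293  62  25 910] [316.7 307.7]
0 (array([243., 154.]), array([388., 289.])) (array([232., 163.]), array([398., 315.]))
3 (array([243., 159.]), array([387., 296.])) (array([233., 165.]), array([398., 320.]))
6 (array([244., 164.]), array([387., 302.])) (array([233., 168.]), array([397., 325.]))
```

```bash
python3 inch.py '[[-0.003,0,0.0002,0,0.0253],[-0.003,0,0.0002,0,0.0254],[-0.0015,0,0,0,0.0254],[0,0,0,0,0.0254]]'; python3 -c "
from h import *
lean('l14',.1606,(0,3))"
```

```text
time: 29.35
ee_pos: [0.5064, -0.2301, 0.1614]
tool_rot: [0.056, 0.998, 0.0, 0.0]
ft_force: [1.0, -1.1, 3.0]
grip_width: 0.0254
gripper_force: 15.1
z [ 0.50629834 -0.23010149  0.16141408] ftz [ 0.6 -0.8  2.8] tq [-0.02  0.01 -0.02]
comp [ 229   64  109   71 4518] [280.  101.4]
comp [ 236  155  163  121 9287] [310.5 205.4]
comp [287 293  61  22 670] [316.7 305.9]
comp [   0  294   39  106 2289] [ 13.  358.9]
0 (array([243., 154.]), array([388., 289.])) (array([232., 163.]), array([398., 315.]))
3 (array([243., 159.]), array([387., 296.])) (array([233., 165.]), array([398., 320.]))
```

```bash
python3 inch.py '[[0,0,0,0,0.0258],[0,0,0,0,0.0265],[0,0,0,0,0.03],[0,0,0,0,0.05],[0,0,0,0,0.07],[0,0,0,0,0.07]]'; python3 -c "
from h import *
lean('l15',.1606,(0,3))"; python3 inch.py '[[0,0,-0.02,0,0.07],[0,0,-0.04,0,0.07],[0,0,-0.04,0,0.07],[0,0,-0.04,0,0.07],[0,0,0,0,0.07],[0,0,0,0,0.07]]'; python3 - <<'E'
from h import *
c=manip.camera("wrist");save("pics/w16.png",c["img"]);s=manip.get_state();p=s["ee_pos"];print(p,s["ft_force"])
I=c["img"].astype(int)
tan=((I[:,:,0]-I[:,:,2]>12)&(I[:,:,0]>I[:,:,1]+4)&(I[:,:,0]>90)).astype(np.uint8)
n,l,st,ce=cv2.connectedComponentsWithStats(cv2.morphologyEx(tan,cv2.MORPH_OPEN,np.ones((3,3))))
print([(st[i].tolist(),ce[i].round(1)) for i in range(1,n) if st[i,4]>250])
t=np.linspace(0,2*np.pi,181)
for o in ((.5065,-.229),):
  for z in(.111,.136): q=proj(c,np.c_[o[0]+.042*np.cos(t),o[1]+.042*np.sin(t),0*t+z]);print(z,q.min(0),q.max(0))
E
```

```text
time: 30.0
ee_pos: [0.5061, -0.2302, 0.1614]
tool_rot: [0.056, 0.998, 0.0, 0.0]
ft_force: [1.0, -0.5, 0.6]
grip_width: 0.0696
gripper_force: 0.0
z [ 0.50616472 -0.23015836  0.1614449 ] ftz [-0.1 -0.  -1.1] tq [-0.05 -0.03 -0.02]
comp [ 231   75  103   60 3091] [274.5 107.4]
comp [  237   164   161   155 12879] [314.3 232.2]
comp [   0  294   32   98 1652] [ 10.3 348.8]
0 (array([243., 154.]), array([388., 290.])) (array([232., 163.]), array([398., 315.]))
3 (array([243., 159.]), array([387., 296.])) (array([233., 165.]), array([398., 320.]))
time: 30.65
ee_pos: [0.5064, -0.2302, 0.3019]
tool_rot: [0.056, 0.998, -0.0, 0.001]
ft_force: [0.2, -0.3, -0.5]
grip_width: 0.0701
gripper_force: 0.0
[ 0.50589958 -0.23022969  0.30080678] [ 0.05178904  0.02087131 -0.45097497]
[([0, 0, 21, 27, 453], array([ 8.3, 12.7])), ([0, 60, 114, 331, 19532], array([ 42.5, 244.7])), ([261, 78, 72, 45, 1966], array([294.4, 101.3])), ([272, 135, 89, 90, 4312], array([312.2, 179.5])), ([588, 345, 52, 50, 1229], array([618.4, 361.7])), ([480, 368, 27, 32, 392], array([491.4, 386.6])), ([128, 383, 30, 17, 311], array([142.5, 392.9]))]
0.111 [274.90912111 130.58957447] [359.57468826 213.48687224]
0.136 [271.57005553 133.18436514] [362.9785961  222.22820836]
```

```bash
python3 -c "
from plant import manip
print(manip.finish_job())"
```

```text
the job is handed in; nothing more can be done
None
```

I loaded the cover, then the housing, then the arbor into their tray pockets, let go of each, and handed the job in at about 31 s. Seating was confirmed by contact forces and wrist-camera measurements. After the last placing I measured only the arbor, did not take another look at the whole tray, and no verdict came back.

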